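# Snap the split clip onto the pivot post of a sheet rest

### The arm

A 6-joint arm with a two-finger parallel gripper is mounted at the origin on the work surface. World frame = base frame: x ahead of the robot, y to its left, z up, the work surface at z = 0. Lengths are in m, angles in degrees, forces in N, time in s.
With the tool pointing down it reaches from about 0.35 to 1 m from the base axis. Payload 7.1 kg.
Tool frame: the origin (TCP) lies between the finger pads; the fingertips stand 8 mm ahead of it and the grasp point (between the pads) lies 11 mm behind it; x points along the fingers, y is the direction in which the jaws open and shut, and the axes are right-handed (so a half turn about x gives the same grasp; the last joint's range is limited). The gripper opens to 85 mm and grips with 20 to 120 N. Pads are 22 mm wide; open, the fingers measure 114 mm over their backs; the gripper's body (76 mm by 85 mm) begins 54 mm behind the grasp point. The pads swing forward as they close: fully open they stand 13 mm farther back than shut.
Start: joints at [64.572, 24.242, 93.386, -0, 62.372, -1.089], TCP at [0.258, 0.569, 0.216] pointing down, gripper open.
Joint ranges: [-172.04, 172.04], [-51.8, 120.97], [4.93, 147.93], [-75.15, 255.16], [6.16, 154.13], [-145.62, 145.62]. Speed limits (degrees/s): [136.94, 136.94, 172.46, 180, 180, 180].

### API

Orientations are given as [roll, pitch, yaw] about the fixed x, y, z axes, in that order (R = Rz(yaw) Ry(pitch) Rx(roll)).
In Python, from cell import arm, get_image gives the robot as it stands.
- The arm moves only by the tool step_arm, never from a script. Its argument "commands" is a list of rows, each a list of 2 entries, a list of its own where there are three numbers: the shift along the tool's x, y, z in mm, then the turn about the tool's x in rad. A call has 1 to 20 rows; each row shifts and turns the commanded pose from where the row before left it, along the tool's axes as they then stand; what a row does not reach is not made up. A row lasts 1/8 s, in which the tool goes at most 62.5 mm and 10.7 degrees, less where a joint would pass 70% of its speed; a pose out of reach is approached as far as the arm can. A call is refused whole if a number of a shift passes 62.5 or a number of a turn 0.188, either way. A call with a gripper value outside its range is refused whole. "fingers" is the opening, from 0 (shut) to 1 (fully open), set as the call begins (left out, the last holds). The fingers move at their own pace and stop on an object; "newtons" is the grip in N (left out, the last holds). Time passes only in rows, so rows that do not move let the fingers close. It gives the time, the measured TCP pose, the force and the opening at its end, in the units of the state.
- arm.sense(): the state, without advancing time (a new reading comes with each control period).
- get_image(name): name is "side" or "top" or "wrist"; returns a dict with "pixels" (420x560x3 uint8, red, green, blue), "fx", "fy", "cx", "cy" (pixels), "pose" (4x4, takes a point from camera to world coordinates); the wrist camera has in their place "mount" (4x4, takes a point from camera to tool coordinates, whose origin is the TCP and whose axes are the tool frame's). Camera axes: x right, y down, z forward; pixel columns grow to the right and rows downward; lengths in m; the calibration is good to about 2 mm. A picture is of the moment at which its call begins: read the wrist's pose just before it. There is no depth.
- arm.job_done(): hands the job in, once; it reports no verdict.
The state is a dict: "t": time; "qpos": joint angles; "dq": joint speeds; "joint_torque": joint torques, N m; "position": TCP position; "ee_rot": TCP orientation; "force": force on the tool from outside, world axes, zero at the start; "ft_torque": the same for the moment, N m; "width": opening from 0.0 (shut) to 1.0 (fully open).
Only numpy, scipy, OpenCV 4.12 (cv2) and the standard library are available. Lean on these libraries where they do the work, as an engineer would, in place of code of your own. Each camera call takes 0.05 s, during which the arm holds its last target.

### The job

The swing-arm sheet rest on the desk still needs its retaining clip: pick up the two-pronged fork tool and, holding it, push the split clip that waits on the pivot's plate along its guide until it snaps fully home in the groove of the post. Move the clip with the tool only, not with the gripper, then lay the fork gently back down on the desk and only then let go of it.

Things in the scene. Friction and masses are not known exactly. Their poses are not given: they have to be found in the camera images.
- fork: Tool on the desk, 120 g (all sizes in mm): black handle 80 long x 20 wide x 24 high (x -50 to 30), steel shank, steel fork 40 wide. Origin: on the underside, where to grip (at the balance point); x towards the prongs, z up. Two blunt prongs 24 long, 8 wide, tips at x 95, centred at y +-16, z 4 to 18, gap 24. Not wanted: a like-handled tool with one flat blade; the two may swap sides.
- clip: C-shaped steel clip, 60 g, 44 wide, on the pivot's plate, 30 to 50 short of home. Origin: underside, centre of its bore; x out of its mouth to the post. Sprung jaws 10 high reach to x 15, mouth 12: they spread over the post from 16 short of home, hardest (about 8 N) some 12 short, then snap shut behind it; 2 play. Not wanted: a smaller loose clip on the desk.
- heel (a point): Middle of the foot of the flat rear face of the clip's heel, the upright wall to push on: at x -21 in the clip's frame, on its underside. Heel 44 wide, 24 high. From its middle a tail 6 wide, 16 high sticks out 8 mm backward; the prongs go either side of it. Axes as the clip's.
- pivot: Sheet rest's pivot, fixed. Origin: on the desk, on the post's axis; x is the way to push the clip, z up. Plate: top at z 45, x -85 to 40, 70 wide, with guide ribs 4 high at y +-26 (x -85 to 0). Post: groove 16 diameter, z 45 to 58, below a head 24 diameter, to z 68. Blue panel from x 120 on, up to z 120. Home: clip's origin at (0, 0, 45), x along this x.
Not all that is in view belongs to the job. What is shaped like the fork but orange or purple is not meant.

How it is judged:
By the outcome, as a careful person would: the job done as asked, in the order asked, and still so for the second after the job is handed in, with the robot touching nothing.
It also fails if it takes over 51 s, if anything falls off the work surface, if the arm or the gripper's body presses on something with over 40 N, if the wrist force passes 120 N, or if a joint passes its speed limit or range.

## Working session

There is one attempt and no reset: what is moved stays moved. The work goes in short steps, Python scripts to look and compute and a tool call to move; the robot and the scene stay as the last step left them, time stands still between calls to the robot, and variables do not carry over. Pictures are saved under pics/ and viewed, and the job is handed in when it is done.

Besides the shell and the picture viewer there is one more tool, called after ">>>" as name(argument=value, ...) on one line, values as JSON. step_arm: Moves the arm, as the interface text tells. Its arguments: {"type":"object","properties":{"commands":{"type":"array","items":{"type":"array"}},"fingers":{"type":"number"},"newtons":{"type":"number"}},"required":["commands"]}

```bash
mkdir -p pics; ls; python3 - <<'E'
from cell import arm,get_image
import cv2,numpy as np
print(arm.sense())
for n in("top","side","wrist"):
    i=get_image(n); cv2.imwrite(f"pics/{n}0.png",i["pixels"][:,:,::-1]); print(n,i["fx"],i["fy"],i["cx"],i["cy"]); print(np.round(i.get("pose",i.get("mount")),4))
E
```

```text
pics
{'t': 0.0, 'qpos': array([ 6.45728418e+01,  2.42864973e+01,  9.34308057e+01,  8.60556893e-04,
        6.23726506e+01, -1.08946989e+00]), 'dq': array([-0.08810695, -0.01008399, -0.12333996, -0.06324514,  0.02592808,
        0.0563094 ]), 'joint_torque': array([-1.72144690e-03, -5.57387924e+01, -2.81747639e+01, -2.84916769e-04,
        7.58275331e-03, -8.99589821e-06]), 'position': array([0.25730851, 0.5689535 , 0.2148275 ]), 'ee_rot': array([ -91.57469257,   89.9100432 , -115.9127805 ]), 'force': array([-0.41951   , -0.42286577,  0.1986392 ]), 'ft_torque': array([ 0.03977064,  0.00609406, -0.05108153]), 'width': 0.9999600257503465}
top 402.9892181726843 402.9892181726843 283.8929487654261 213.03968686314113
[[ 0.0236 -0.9922  0.1225  0.4335]
 [-0.9993 -0.02    0.0309 -0.0171]
 [-0.0282 -0.1231 -0.992   0.9893]
 [ 0.      0.      0.      1.    ]]
side 525.3587204921304 525.3587204921304 272.95577893911286 211.14686174112958
[[-0.9931 -0.0811  0.0843  0.4412]
 [-0.1166  0.7425 -0.6596  0.7552]
 [-0.0091 -0.6649 -0.7468  0.9318]
 [ 0.      0.      0.      1.    ]]
wrist 325.1754357752202 325.1754357752202 280.10118436398545 210.40383193986645
[[-2.200e-03 -2.702e-01  9.628e-01 -1.585e-01]
 [ 1.000e+00 -1.100e-03  1.900e-03 -1.000e-04]
 [ 6.000e-04  9.628e-01  2.702e-01 -6.880e-02]
 [ 0.000e+00  0.000e+00  0.000e+00  1.000e+00]]
```

View pics/top0.png

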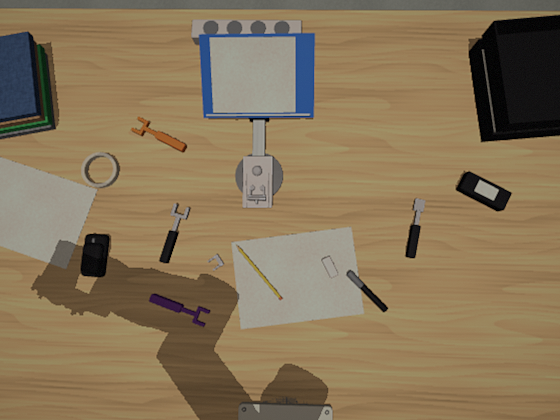

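View pics/side0.png

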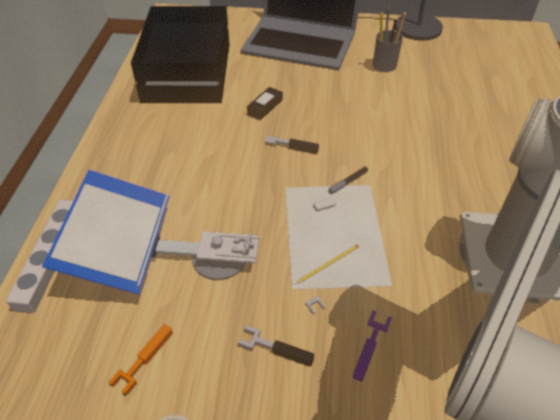

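View pics/wrist0.png

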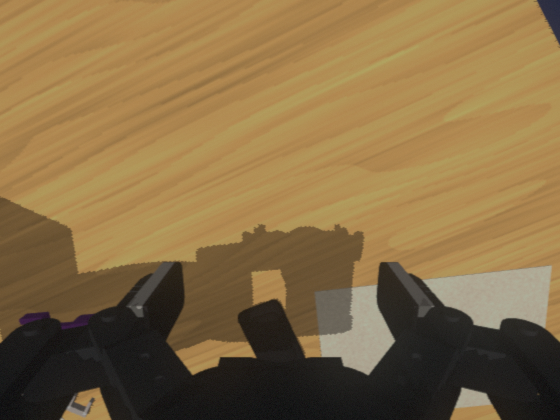

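Candidates in the top view:
- Black-handled two-pronged tool at (175,232).
- Black single-blade tool at (415,228).
- Purple fork at (180,308).
- Orange fork at (160,134).
- Black pen at (366,290).

For the clips, one is on the plate at (257,193) and the loose one is at (217,261). I choose the black fork at (175,232), and will check it in a close crop.

```bash
cat > h.py <<'E'
import numpy as np,cv2
from cell import arm,get_image
from scipy.spatial.transform import Rotation as R
def ray(i,uv,P=None):
    P=i["pose"] if P is None else P
    d=np.array([(uv[0]-i["cx"])/i["fx"],(uv[1]-i["cy"])/i["fy"],1.]);return P[:3,3],P[:3,:3]@d
def onz(i,uv,z,P=None):
    o,d=ray(i,uv,P);return o+d*(z-o[2])/d[2]
def proj(i,p,P=None):
    P=i["pose"] if P is None else P
    c=P[:3,:3].T@(np.array(p)-P[:3,3]);return np.array([i["fx"]*c[0]/c[2]+i["cx"],i["fy"]*c[1]/c[2]+i["cy"]])
def tri(i,a,j,b):
    o1,d1=ray(i,a);o2,d2=ray(j,b)
    s=np.linalg.lstsq(np.c_[d1,-d2],o2-o1,rcond=None)[0]
    p,q=o1+s[0]*d1,o2+s[1]*d2;return (p+q)/2,np.linalg.norm(p-q)
def toolT(s=None):
    s=s or arm.sense();T=np.eye(4);T[:3,:3]=R.from_euler('xyz',s['ee_rot'],degrees=True).as_matrix();T[:3,3]=s['position'];return T
E
python3 - <<'E'
import cv2,numpy as np
t=cv2.imread('pics/top0.png');s=cv2.imread('pics/side0.png')
a=cv2.resize(t[140:280,140:300],None,fx=5,fy=5,interpolation=cv2.INTER_CUBIC)[:600]
cv2.imwrite('pics/topc.png',cv2.resize(t[145:265,140:300],None,fx=5,fy=5,interpolation=cv2.INTER_CUBIC))
cv2.imwrite('pics/sidec.png',cv2.resize(s[220:370,190:350],None,fx=4,fy=4,interpolation=cv2.INTER_CUBIC))
E
```

```text
(no output)
```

View pics/topc.png

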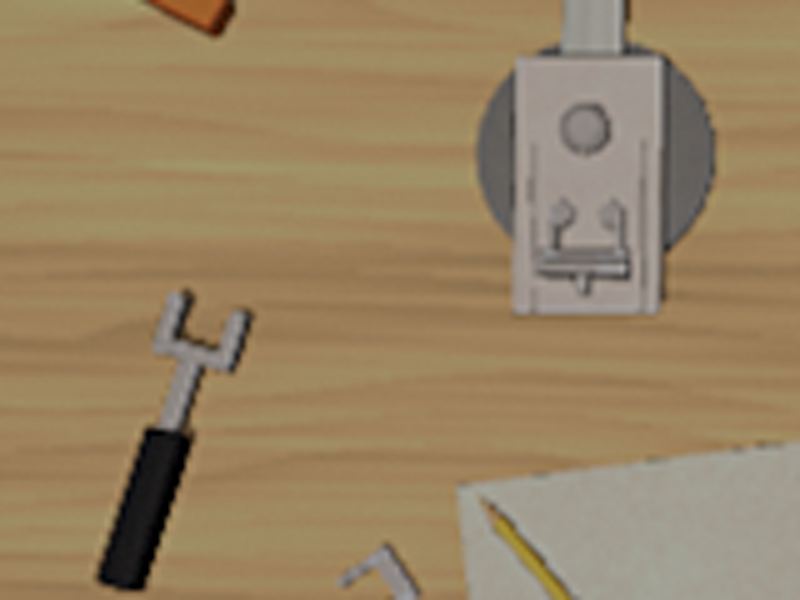

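View pics/sidec.png

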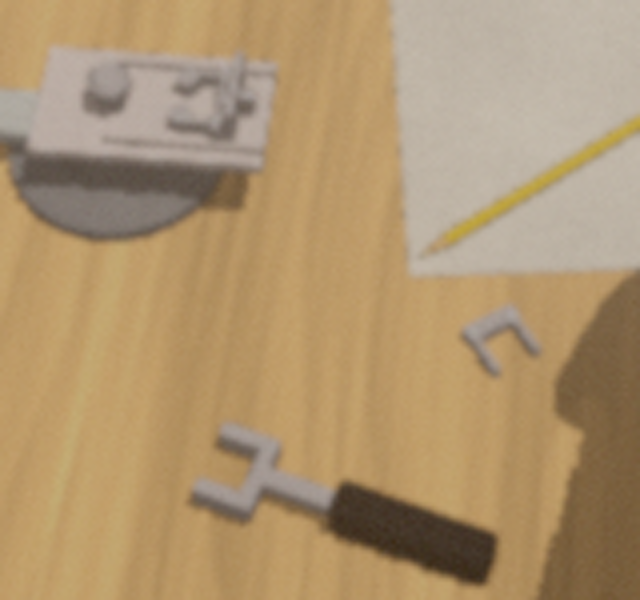

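The crop shows the two-pronged black-handled fork (prong tips at crop (180,290) and (243,312)). It also shows the plate with the clip, whose tail points to the near end. Next I measure both.

```bash
python3 - <<'E'
from h import *
t=get_image("top");c=lambda u,v:(140+u/5-.4,145+v/5-.4)
f=lambda u,v,z:onz(t,c(u,v),z)
P={k:f(*v) for k,v in dict(hFL=(145,430,.024),hFR=(190,434,.024),hNL=(98,578,.024),hNR=(142,588,.024),tipL=(180,291,.018),tipR=(245,312,.018),
 pFL=(514,58,.045),pFR=(665,56,.045),pNL=(512,312,.045),pNR=(660,314,.045),post=(588,122,.068),tail=(585,292,.061),heelL=(540,250,.069),heelR=(628,252,.069)).items()}
for k,v in P.items(): print(k,np.round(v*1000,1))
d=lambda a,b:np.linalg.norm(P[a]-P[b])*1000
print('handle len',d('hFL','hNL'),'w',d('hFL','hFR'),d('hNL','hNR'),'tips',d('tipL','tipR'),'plate',d('pFL','pNL'),d('pFL','pFR'),d('pNL','pNR'))
a=(P['hFL']+P['hFR'])/2-(P['hNL']+P['hNR'])/2;print('fork yaw',np.degrees(np.arctan2(a[1],a[0])))
m=(P['tipL']+P['tipR'])/2-(P['hNL']+P['hNR'])/2;print('fork yaw2',np.degrees(np.arctan2(m[1],m[0])),np.linalg.norm(m[:2]))
for A,B in(('pNL','pFL'),('pNR','pFR')):
  q=P[B]-P[A];print('pivot yaw',np.degrees(np.arctan2(q[1],q[0])))
E
```

```text
hFL [504.3 291.2  24. ]
hFR [502.8 269.1  24. ]
hNL [432.6 309.7  24. ]
hNR [428.4 288.1  24. ]
tipL [573.5 279.8  18. ]
tipR [563.7 247.1  18. ]
pFL [686.2 115.7  45. ]
pFR [688.4  42.8  45. ]
pNL [562.6 112.1  45. ]
pNR [563.   41.8  45. ]
post [649.9  76.6  68. ]
tail [570.5  76.1  61. ]
heelL [588.6  96.9  69. ]
heelR [588.4  55.9  69. ]
handle len 74.00322258811491 w 22.117785925368253 22.00186167963132 tips 34.135263221683175 plate 123.68046179045955 72.91420122465385 70.36432679398783
fork yaw -14.42241627933302
fork yaw2 -14.409467537498205 0.14254871735932637
pivot yaw 1.642521934701612
pivot yaw 0.4688561209796047
```

```bash
cat >> h.py <<'E'
def plan(xyz,jaw_yaw):
    """shift in mm in tool axes as they stand (before turn), and turn about x (rad) to bring tool y to world yaw jaw_yaw (mod 180)"""
    T=toolT();d=T[:3,:3].T@(np.array(xyz)-T[:3,3])*1000
    y=np.array([np.cos(np.radians(jaw_yaw)),np.sin(np.radians(jaw_yaw)),0]);b=T[:3,:3].T@y
    a=np.arctan2(b[2],b[1]);a=(a+np.pi/2)%np.pi-np.pi/2
    print('shift',np.round(d,1),'turn',round(a,3),'axes\n',np.round(T[:3,:3],3))
E
python3 - <<'E'
from h import *
plan((.476,.287,.12),75.5); print(arm.sense()['qpos'])
E
```

```text
shift [  95.3 -166.9  315.4] turn -0.172 axes
 [[-0.     0.412  0.911]
 [-0.001  0.911 -0.412]
 [-1.    -0.001 -0.   ]]
[ 6.45734683e+01  2.42693640e+01  9.34140907e+01 -9.03212580e-04
  6.23721806e+01 -1.09046251e+00]
```

>>> step_arm(commands=[[[4, -20, 40], 0], [[4, -20, 40], 0], [[4, -20, 40], 0], [[4, -20, 40], 0], [[4, -20, 40], 0], [[4, -20, 40], 0], [[4, -20, 40], 0], [[4, -20, 35], 0], [[0, -7, 0], 0], [[0, 0, 0], -0.172], [[0, 0, 0], 0], [[0, 0, 0], 0]])

```text
t: 1.7
position: [0.4753, 0.288, 0.1837]
ee_rot: [121.1, 90.0, 106.5]
force: [0.2, 0.2, -1.3]
width: 1.002
```

```bash
python3 - <<'E'
from h import *
T=toolT();i=get_image("wrist");np.save('T1.npy',T);cv2.imwrite('pics/w1.png',i["pixels"][:,:,::-1]);print(arm.sense()['t']);plan((.476,.287,.12),75.5)
P=T@i["mount"]
for p in((.476,.287,.024),(.5685,.2635,.018),(.650,.077,.068)):print(proj(i,p,P))
E
```

```text
1.75
shift [63.7 -0.8  0.8] turn -0.002 axes
 [[-0.     0.252  0.968]
 [ 0.     0.968 -0.252]
 [-1.     0.    -0.   ]]
[278.69446127 191.46012268]
[279.40954291 275.40636311]
[127.68448677 406.31108491]
```

View pics/w1.png

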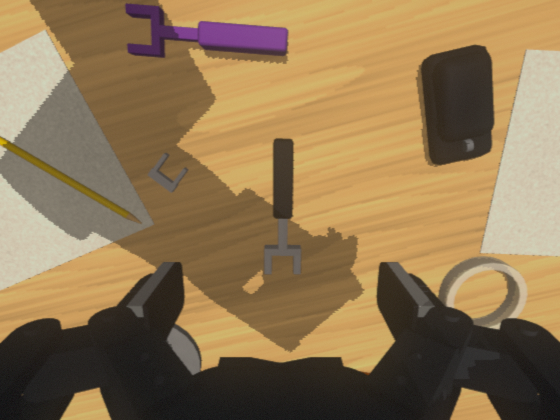

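The wrist view shows the black fork: handle from (284,139) to (283,218), tips at about (268,272) and (297,272). It is almost lined up, so I refine with these pixels.

```bash
python3 - <<'E'
from h import *
T=np.load('T1.npy');i=get_image("wrist");P=T@i["mount"]
g=cv2.imread('pics/w1.png');cv2.imwrite('pics/w1c.png',cv2.resize(g[130:285,240:330],None,fx=3.8,fy=3.8,interpolation=cv2.INTER_CUBIC))
m=((g.max(2)<62)).astype(np.uint8);m[:,:250]=0;m[:,320:]=0;m[:120]=0;m[235:]=0
r=cv2.findContours(m,0,2)[0];r=max(r,key=cv2.contourArea);print(cv2.boundingRect(r),cv2.minAreaRect(r))
for n,uv,z in(('hR',(284,139),.024),('hF',(283,217),.024),('tl',(267.5,272),.018),('tr',(297.5,272),.018)):print(n,onz(i,uv,z,P))
E
```

```text
(274, 199, 17, 19) ((282.0, 208.0), (18.0, 16.0), 90.0)
hR [0.42764739 0.30495321 0.024     ]
hF [0.50292022 0.28447872 0.024     ]
tl [0.56122645 0.25194229 0.018     ]
tr [0.56956052 0.28367825 0.018     ]
```

View pics/w1c.png

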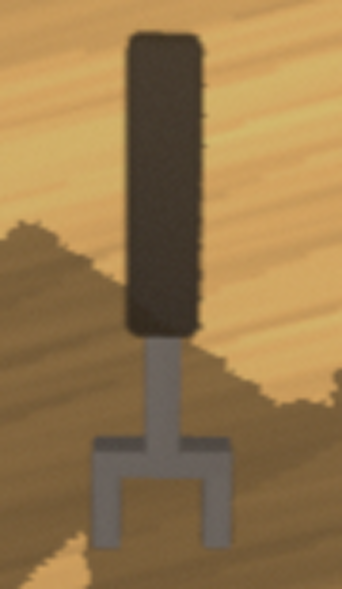

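```bash
python3 - <<'E'
from h import *
plan((.4745,.2905,.012),75)
E
```

```text
shift [171.7   2.3  -1.6] turn 0.008 axes
 [[ 0.     0.251  0.968]
 [ 0.     0.968 -0.251]
 [-1.     0.     0.   ]]
```

>>> step_arm(commands=[[[0, 2.3, -1.6], 0.008], [[40, 0, 0], 0], [[40, 0, 0], 0], [[40, 0, 0], 0], [[25, 0, 0], 0], [[15, 0, 0], 0], [[10, 0, 0], 0], [[0, 0, 0], 0], [[0, 0, 0], 0]], fingers=0.55)

```text
t: 2.92
position: [0.4754, 0.2905, 0.0144]
ee_rot: [45.4, 89.9, 30.5]
force: [0.1, -0.7, 0.4]
width: 0.554
```

>>> step_arm(commands=[[[0, 0, 0], 0], [[0, 0, 0], 0], [[0, 0, 0], 0], [[0, 0, 0], 0], [[0, 0, 0], 0], [[0, 0, 0], 0], [[0, 0, 0], 0], [[0, 0, 0], 0]], fingers=0, newtons=70)

```text
t: 3.92
position: [0.4747, 0.2901, 0.0136]
ee_rot: [-138.9, 90.0, -153.8]
force: [0.3, -0.4, -0.9]
width: 0.004
```

```bash
python3 - <<'E'
from h import *
print(toolT(),arm.sense()['force'])
for n in('wrist','side'):
  i=get_image(n);cv2.imwrite(f'pics/{n}2.png',i["pixels"][:,:,::-1])
E
```

```text
[[-6.61345134e-05  2.57860999e-01  9.66182023e-01  4.74729824e-01]
 [-3.25313372e-05  9.66182024e-01 -2.57861001e-01  2.90079075e-01]
 [-9.99999997e-01 -4.84847050e-05 -5.55094149e-05  1.36015809e-02]
 [ 0.00000000e+00  0.00000000e+00  0.00000000e+00  1.00000000e+00]] [ 0.27804083 -0.37716203 -0.90600595]
```

View pics/wrist2.png

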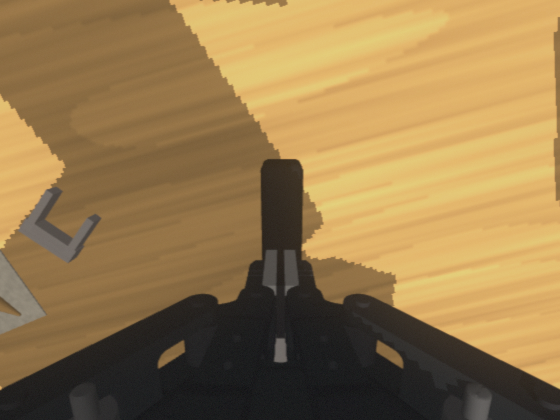

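```bash
python3 - <<'E'
import cv2
g=cv2.imread('pics/side2.png');cv2.imwrite('pics/side2c.png',cv2.resize(g[250:410,200:380],None,fx=3.7,fy=3.7,interpolation=cv2.INTER_CUBIC))
E
```

```text
(no output)
```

View pics/side2c.png

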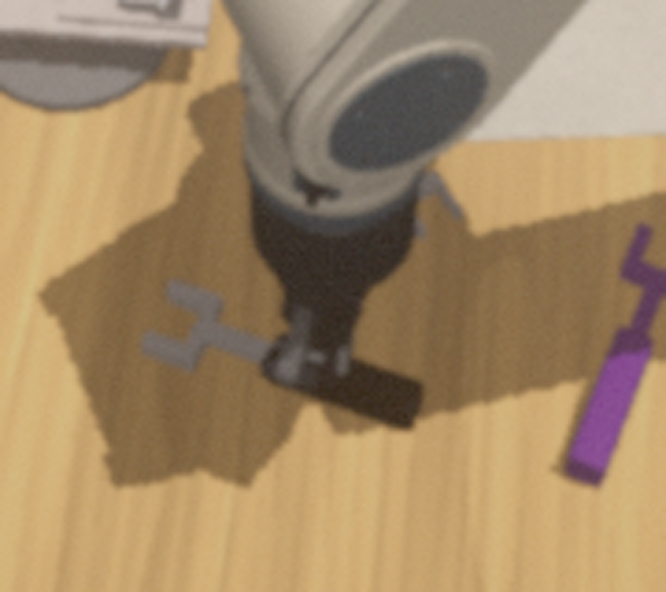

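The width reads 0.004, so the fingers shut without holding the 20 mm handle. I'll find out where they are before moving on.

```bash
python3 - <<'E'
from h import *
T=toolT();i=get_image("wrist");P=T@i["mount"]
for p in((.4276,.305,.024),(.4276,.305,.0),(.4747,.2901,.024),(.4747,.2901,.0056),(.4747,.2901,.0136)):print(p,proj(i,p,P))
for y in(-.01,.01):
  p=T@np.array([0,y,-.05,1]);print(proj(i,[p[0],p[1],.024],P))
s=get_image("side")
for z in(.0,.024,.0056,.03):print(z,[(proj(s,(.4747,.2901,z))-[200,250])*3.7])
g=cv2.imread('pics/wrist2.png');cv2.imwrite('pics/w2c.png',cv2.resize(g[140:390,190:380],None,fx=2.4*1,fy=2.4,interpolation=cv2.INTER_CUBIC).clip(0,255))
g2=(np.clip((g/255.)**.45,0,1)*255).astype('uint8');cv2.imwrite('pics/w2c.png',cv2.resize(g2[140:390,180:390],None,fx=2.4,fy=2.4,interpolation=cv2.INTER_CUBIC))
g=cv2.imread('pics/side2.png');g2=(np.clip((g/255.)**.45,0,1)*255).astype('uint8');cv2.imwrite('pics/s2c.png',cv2.resize(g2[305:375,230:320],None,fx=8,fy=8,interpolation=cv2.INTER_CUBIC))
E
```

```text
(0.4276, 0.305, 0.024) [284.35848766 163.28781789]
(0.4276, 0.305, 0.0) [283.6861952  157.30457644]
(0.4747, 0.2901, 0.024) [279.51693278 263.03895113]
(0.4747, 0.2901, 0.0056) [279.50382015 248.77887374]
(0.4747, 0.2901, 0.0136) [279.50918787 254.61631028]
[257.47199624 162.03878284]
[301.51059749 162.00172006]
0.0 [array([326.80980115, 381.31800284])]
0.024 [array([327.41271144, 359.436919  ])]
0.0056 [array([326.94854962, 376.28248272])]
0.03 [array([327.56687407, 353.84198121])]
```

View pics/w2c.png

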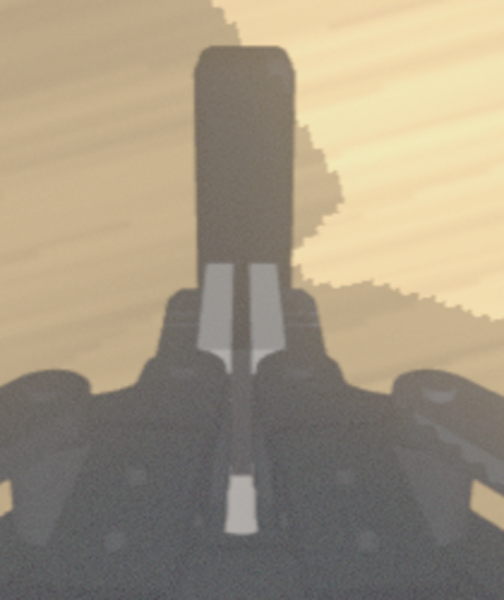

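View pics/s2c.png

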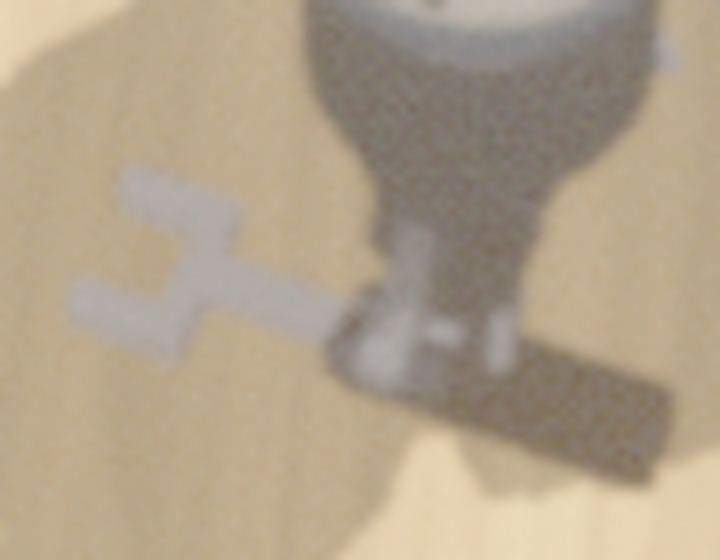

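>>> step_arm(commands=[[[0, 0, 0], 0], [[0, 0, 0], 0], [[0, 0, 0], 0], [[0, 0, 0], 0]], fingers=0.55)

```text
t: 4.62
position: [0.4747, 0.2901, 0.0136]
ee_rot: [-63.7, 90.0, -78.6]
force: [-0.2, 0.9, -0.4]
width: 0.551
```

```bash
python3 - <<'E'
from h import *
T=toolT();print(T[:3,3])
i=get_image("wrist");P=T@i["mount"];g=i["pixels"][:,:,::-1];g2=(np.clip((g/255.)**.45,0,1)*255).astype('uint8');cv2.imwrite('pics/w3.png',g2)
for x in(8,0,-10,-20,-30):
  for z in(-11,0,11):
    p=T@np.array([x/1e3,0,z/1e3,1]);print(x,z,proj(i,p[:3],P))
s=get_image("side");g=s["pixels"][:,:,::-1];g2=(np.clip((g/255.)**.45,0,1)*255).astype('uint8');cv2.imwrite('pics/s3c.png',cv2.resize(g2[300:380,220:330],None,fx=7,fy=7,interpolation=cv2.INTER_CUBIC))
E
```

```text
[0.47474228 0.29011049 0.01362082]
8 -11 [279.56089795 230.00462068]
8 0 [279.58128095 248.92871851]
8 11 [279.60099699 267.2335939 ]
0 -11 [279.56864811 235.08524486]
0 0 [279.58981345 254.7724478 ]
0 11 [279.61025561 273.7869708 ]
-10 -11 [279.57939443 242.1300019 ]
-10 0 [279.6016231  262.86062034]
-10 11 [279.62304781 282.84146093]
-20 -11 [279.59152986 250.08538637]
-20 0 [279.6149294  271.97382048]
-20 11 [279.63743005 293.02140102]
-30 -11 [279.60534233 259.14016437]
-30 0 [279.63003612 282.3200859 ]
-30 11 [279.65371842 304.55053213]
```

View pics/w3.png

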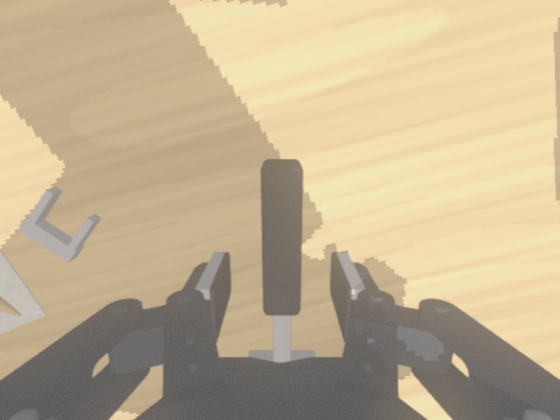

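View pics/s3c.png

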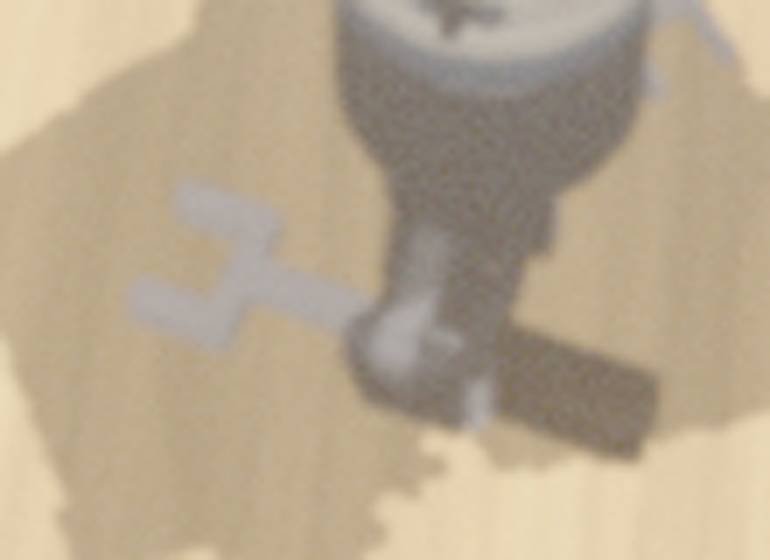

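The fingers appear to have closed above the handle. I'll get the real fingertip height from the side view.

```bash
python3 - <<'E'
from h import *
T=toolT();s=get_image("side")
# s3c near-finger bottom corners, front ~ (365,400), rear ~(475,428)
for nm,tz in(('rear',-.011),('front',.011)):
  for z in(0,.01,.02,.03,.04):
    p=T@np.array([0,.026,tz,1]);p[2]=z;print(nm,z,np.round((proj(s,p[:3])-[220,300])*7,0))
for p in((.5654-.0043*1,.2678-.016,.018),(.4276,.305,.024),(.4276,.305,0)):print(np.round((proj(s,p)-[220,300])*7,0))
E
```

```text
rear 0 [482. 469.]
rear 0.01 [483. 452.]
rear 0.02 [483. 435.]
rear 0.03 [484. 418.]
rear 0.04 [485. 401.]
front 0 [406. 441.]
front 0.01 [406. 424.]
front 0.02 [406. 407.]
front 0.03 [406. 390.]
front 0.04 [406. 372.]
[184. 183.]
[651. 400.]
[647. 440.]
```

Side view puts the fingertip corner at about z 24 mm, so the tips stand well above where the TCP figure implies. I descend in small steps and watch the force.

>>> step_arm(commands=[[[4, 0, 0], 0], [[4, 0, 0], 0], [[3, 0, 0], 0], [[0, 0, 0], 0], [[0, 0, 0], 0]])

```text
t: 5.4
position: [0.4748, 0.2901, 0.0026]
ee_rot: [-127.5, 90.0, -142.5]
force: [-0.5, -0.3, 0.5]
width: 0.547
```

```bash
python3 - <<'E'
from h import *
print(arm.sense()['force'],arm.sense()['position'])
i=get_image("wrist");g=i["pixels"][:,:,::-1];g2=(np.clip((g/255.)**.45,0,1)*255).astype('uint8');cv2.imwrite('pics/w4.png',g2)
s=get_image("side");g=s["pixels"][:,:,::-1];g2=(np.clip((g/255.)**.45,0,1)*255).astype('uint8');cv2.imwrite('pics/s4c.png',cv2.resize(g2[300:380,220:330],None,fx=7,fy=7,interpolation=cv2.INTER_CUBIC))
E
```

```text
[-0.52421412 -0.26777401  0.47665247] [0.47476323 0.29011442 0.00259438]
```

View pics/w4.png

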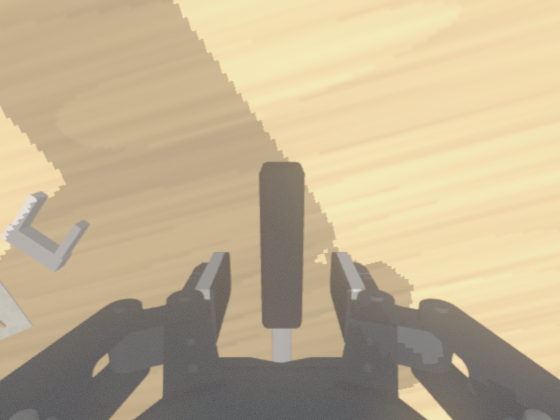

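View pics/s4c.png

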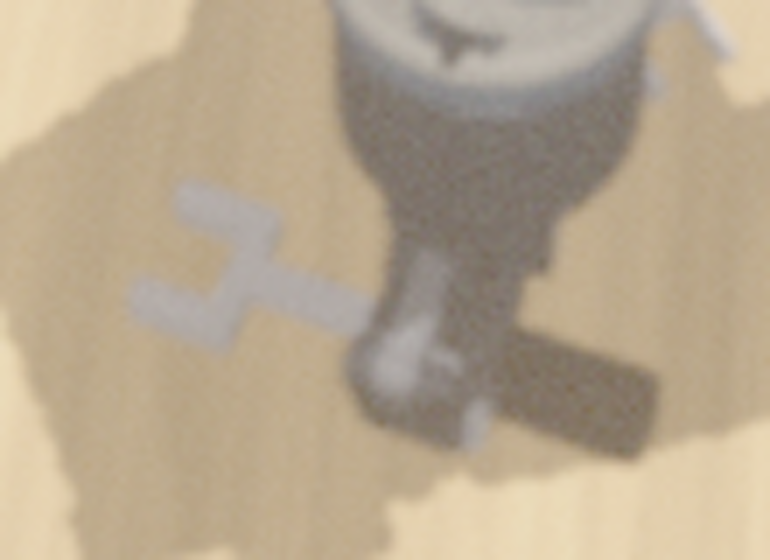

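Tip height is now about 11 mm with no contact. I go 4 mm further down, then close.

>>> step_arm(commands=[[[2, 0, 0], 0], [[2, 0, 0], 0], [[0, 0, 0], 0]])

```text
t: 5.88
position: [0.4746, 0.29, -0.0016]
ee_rot: [-133.0, 90.0, -147.9]
force: [-0.3, -0.3, 0.3]
width: 0.551
```

>>> step_arm(commands=[[[0, 0, 0], 0], [[0, 0, 0], 0], [[0, 0, 0], 0], [[0, 0, 0], 0], [[0, 0, 0], 0], [[0, 0, 0], 0]], fingers=0, newtons=70)

```text
t: 6.62
position: [0.4749, 0.2902, -0.001]
ee_rot: [40.6, 90.0, 25.7]
force: [-0.6, -1.1, 5.6]
width: 0.21
```

Gripped: width 0.21, about 18 mm. The 5.6 N shows the tips brushing the desk. I lift and check.

>>> step_arm(commands=[[[-3, 0, 0], 0], [[-10, 0, 0], 0], [[-20, 0, 0], 0], [[-30, 0, 0], 0], [[-30, 0, 0], 0], [[-15, 0, 0], 0], [[0, 0, 0], 0], [[0, 0, 0], 0]])

```text
t: 7.62
position: [0.4742, 0.2898, 0.106]
ee_rot: [-135.5, 89.9, -150.4]
force: [-0.2, 0.2, -1.1]
width: 0.208
```

```bash
python3 - <<'E'
from h import *
print(arm.sense()['force'],toolT())
i=get_image("wrist");g=i["pixels"][:,:,::-1];g2=(np.clip((g/255.)**.45,0,1)*255).astype('uint8');cv2.imwrite('pics/w5.png',g2)
s=get_image("side");g=s["pixels"][:,:,::-1];cv2.imwrite('pics/s5c.png',cv2.resize(g[210:370,190:350],None,fx=3.7,fy=3.7,interpolation=cv2.INTER_CUBIC))
t=get_image("top");g=t["pixels"][:,:,::-1];cv2.imwrite('pics/t5c.png',cv2.resize(g[145:265,140:300],None,fx=5,fy=5,interpolation=cv2.INTER_CUBIC))
E
```

```text
[-0.19253353  0.23117654 -1.05406191] [[-1.08477618e-03  2.57842667e-01  9.66186308e-01  4.74171577e-01]
 [-6.16225772e-04  9.66186521e-01 -2.57843416e-01  2.89762476e-01]
 [-9.99999222e-01 -8.75091300e-04 -8.89206828e-04  1.05957605e-01]
 [ 0.00000000e+00  0.00000000e+00  0.00000000e+00  1.00000000e+00]]
```

View pics/w5.png

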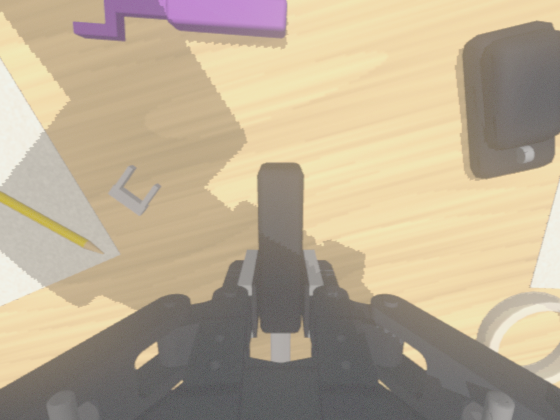

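View pics/s5c.png

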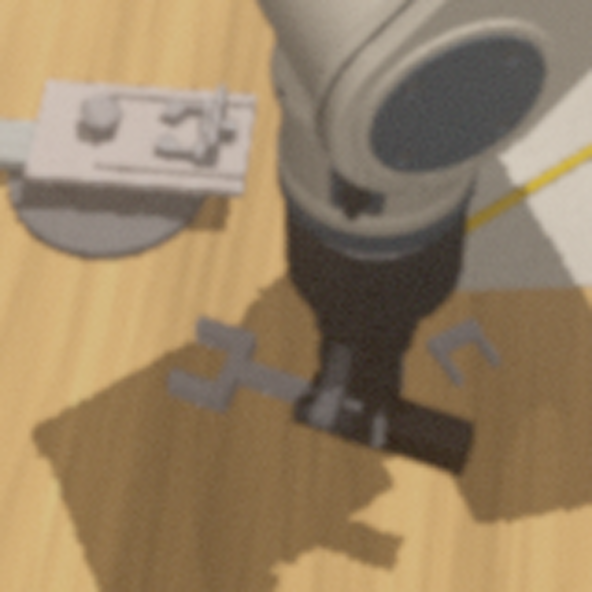

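View pics/t5c.png

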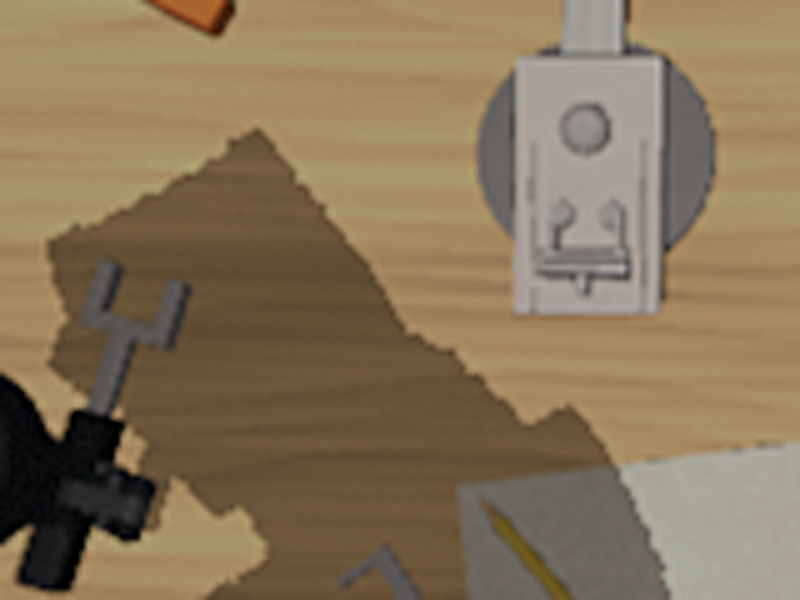

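The fork is held at both sides of the handle and looks level. I triangulate the prong tips and handle end.

```bash
python3 - <<'E'
from h import *
t=get_image("top");s=get_image("side");ct=lambda u,v:(140+u/5-.4,145+v/5-.4);cs=lambda u,v:(190+u/3.7-.4,210+v/3.7-.4)
T=toolT()
for n,a,b in(('tipL',(109,263),(171,373)),('tipR',(179,283),(202,321)),('cornerL fork',(84,318),(222,405)),('cornerR',(170,346),(253,348)),('rear',(44,588),(468,448))):
  p,e=tri(t,ct(*a),s,cs(*b));q=np.linalg.inv(T)@np.r_[p,1];print(n,np.round(p*1e3,1),'gap',round(e*1e3,1),'tool',np.round(q[:3]*1e3,1))
E
```

```text
tipL [570.4 280.3 121.8] gap 0.2 tool [-16.2  15.5  95.3]
tipR [561.3 249.  120.6] gap 1.8 tool [-15.  -17.   94.5]
cornerL fork [545.4 291.6 116.6] gap 2.0 tool [-10.9  20.1  68.2]
cornerR [535.2 254.8 109.7] gap 0.8 tool [ -4.  -18.1  67.8]
rear [427.4 301.6 117. ] gap 0.9 tool [-11.2  -0.7 -48.4]
```

```bash
python3 - <<'E'
from h import *
t=get_image("top");s=get_image("side");ct=lambda u,v:(140+u/5-.4,145+v/5-.4);c4=lambda u,v:(190+u/4-.4,220+v/4-.4)
for n,a,b in(('tipL',(180,290),(194,486)),('tipR',(245,311),(221,428)),('rear',(98,580),(480,572)),('rearR',(143,590),(494,535)),
 ('post',(587,125),(107,80)),('pNL',(513,312),(264,166)),('pNR',(661,314),(275,64)),('pFL',(515,58),(24,152)),('tail',(585,292),(254,101)),('heelRtop',(629,251),(239,56)),('jawR',(612,202),(182,78)),('jawL',(558,204),(170,122))):
  p,e=tri(t,ct(*a),s,c4(*b));print(n,np.round(p*1e3,1),'gap',round(e*1e3,1))
E
```

```text
tipL [573.8 281.8  11.4] gap 2.2
tipR [564.9 249.1  10.7] gap 0.5
rear [432.4 312.5  15.6] gap 1.4
rearR [427.6 291.4  11.9] gap 0.4
post [650.1  77.9  59.3] gap 0.7
pNL [562.2 112.   42. ] gap 1.6
pNR [564.5  41.6  39.6] gap 1.5
pFL [688.1 115.9  40.3] gap 1.2
tail [571.6  77.1  51.2] gap 0.6
heelRtop [586.   56.   62.5] gap 8.0
jawR [613.6  65.6  51.2] gap 3.3
jawL [614.6  91.9  45.9] gap 0.5
```

>>> step_arm(commands=[[[0, 0, 0], -0.14], [[0, 0, 0], -0.14], [[0, -30, -5], 0], [[0, -40, -5], 0], [[0, -40, -5], 0], [[0, -40, -5], 0], [[0, -40, -5], 0], [[0, -20, 0], 0], [[0, 0, 0], 0], [[0, 0, 0], 0]])

```text
t: 9.22
position: [0.454, 0.08, 0.1066]
ee_rot: [34.1, 90.0, 35.1]
force: [-0.3, 0.1, -0.7]
width: 0.209
```

```bash
python3 - <<'E'
from h import *
plan((.455,.077,.0465),91)
print(arm.sense()['position'],arm.sense()['t'])
t=get_image("top");g=t["pixels"][:,:,::-1];cv2.imwrite('pics/t6c.png',cv2.resize(g[145:265,190:350],None,fx=5,fy=5,interpolation=cv2.INTER_CUBIC))
E
```

```text
shift [60.1 -3.1  0.9] turn 0.001 axes
 [[ 0.    -0.019  1.   ]
 [ 0.     1.     0.019]
 [-1.     0.     0.   ]]
[0.4540431  0.08003103 0.10664963] 9.225
```

View pics/t6c.png

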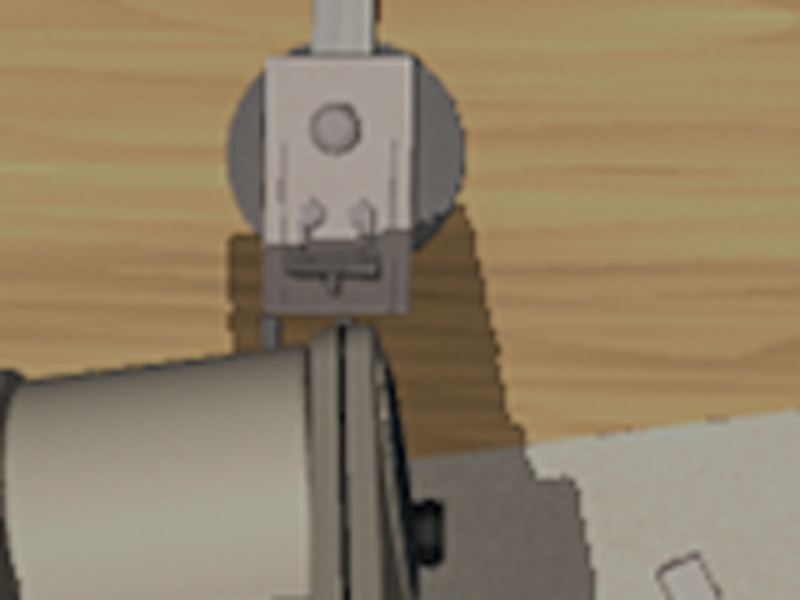

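```bash
python3 - <<'E'
from h import *
t=get_image("top");c=lambda u,v:(190+u/5-.4,145+v/5-.4)
for n,u,v,z in(('L',271,318,.125),('R',343,320,.125),('tail',335,292,.061),('heelL',288,265,.066),('heelR',380,265,.066),('post',337,124,.068),('pNL',264,312,.045),('pNR',410,314,.045)):print(n,np.round(onz(t,c(u,v),z)*1e3,1))
E
```

```text
L [549.1  97.2 125. ]
R [548.9  65.8 125. ]
tail [570.5  76.1  61. ]
heelL [582.   97.9  66. ]
heelR [582.9  55.   66. ]
post [648.9  77.   68. ]
pNL [562.6 111.2  45. ]
pNR [563.   41.8  45. ]
```

>>> step_arm(commands=[[[0, -5, 0], 0], [[20, 0, 0], 0], [[20, 0, 0], 0], [[15, 0, 0], 0], [[5, 0, 0], 0], [[0, 0, 0], 0], [[0, 0, 0], 0]])

```text
t: 10.2
position: [0.4543, 0.0747, 0.0471]
ee_rot: [5.6, 89.9, 6.7]
force: [0.7, 0.4, -0.6]
width: 0.21
```

```bash
python3 - <<'E'
from h import *
print(arm.sense()['position'],arm.sense()['force'],arm.sense()['t'])
t=get_image("top");g=t["pixels"][:,:,::-1];cv2.imwrite('pics/t7c.png',cv2.resize(g[145:265,190:350],None,fx=5,fy=5,interpolation=cv2.INTER_CUBIC))
s=get_image("side");g=s["pixels"][:,:,::-1];cv2.imwrite('pics/s7c.png',cv2.resize(g[210:310,170:310],None,fx=5.5,fy=5.5,interpolation=cv2.INTER_CUBIC))
E
```

```text
[0.4543231  0.07474304 0.04707917] [ 0.65103436  0.4386172  -0.62656516] 10.2
```

View pics/t7c.png

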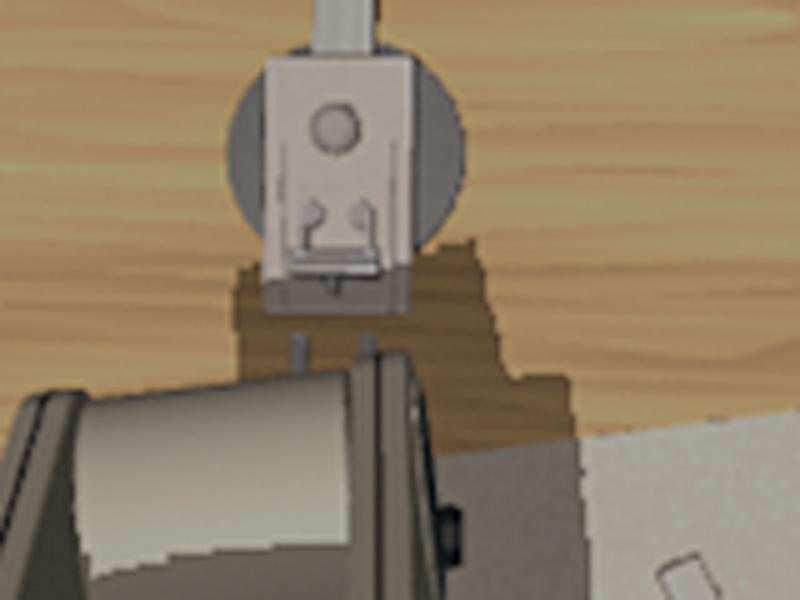

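View pics/s7c.png

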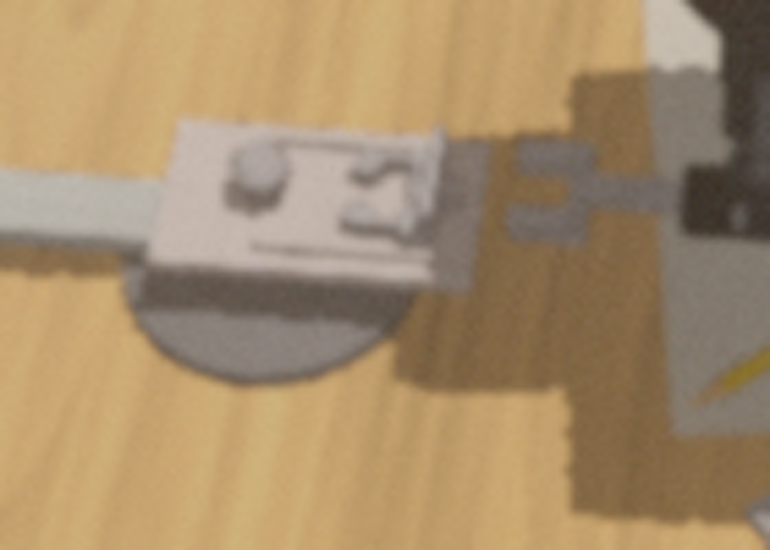

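```bash
python3 - <<'E'
from h import *
t=get_image("top");s=get_image("side");ct=lambda u,v:(190+u/5-.4,145+v/5-.4);cs=lambda u,v:(170+u/5.5-.4,210+v/5.5-.4)
for n,a,b in(('tipL',(299,335),(508,216)),('tipR',(367,336),(519,148)),('pNL',(264,312),(470,289)),('pNR',(409,314),(489,143)),('post',(337,125),(259,163)),('tail',(335,291),(464,188))):
  p,e=tri(t,ct(*a),s,cs(*b));print(n,np.round(p*1e3,1),'gap',round(e*1e3,1))
E
```

```text
tipL [550.1  92.4  60. ] gap 0.0
tipR [550.   60.4  61.8] gap 0.0
pNL [563.1 112.1  38.2] gap 0.9
pNR [564.2  42.5  40.7] gap 1.1
post [649.6  77.7  60.6] gap 1.2
tail [570.6  76.7  54.8] gap 2.5
```

Prong tops come out at about 66 mm once the triangulation's known low offset is allowed for. Mid y is 76.4 against the tail's 76.7, so height and lateral position are good. I approach the heel.

>>> step_arm(commands=[[[0, 0, 10], 0], [[0, 0, 10], 0], [[0, 0, 5], 0], [[0, 0, 4], 0], [[0, 0, 3], 0], [[0, 0, 3], 0], [[0, 0, 0], 0]])

```text
t: 11.28
position: [0.4891, 0.0754, 0.0466]
ee_rot: [9.9, 90.0, 11.0]
force: [-0.2, 0.4, -1.9]
width: 0.208
```

```bash
python3 - <<'E'
from h import *
print(toolT()[:3],arm.sense()['force'],arm.sense()['t'])
t=get_image("top");g=t["pixels"][:,:,::-1];cv2.imwrite('pics/t8c.png',cv2.resize(g[145:265,190:350],None,fx=5,fy=5,interpolation=cv2.INTER_CUBIC))
s=get_image("side");g=s["pixels"][:,:,::-1];cv2.imwrite('pics/s8c.png',cv2.resize(g[210:310,170:310],None,fx=5.5,fy=5.5,interpolation=cv2.INTER_CUBIC))
E
```

```text
[[ 2.47083675e-04 -1.92070795e-02  9.99815497e-01  4.89093593e-01]
 [ 4.78126591e-05  9.99815526e-01  1.92070682e-02  7.53540127e-02]
 [-9.99999968e-01  4.30580845e-05  2.47956436e-04  4.66365357e-02]] [-0.16723764  0.38645581 -1.90018862] 11.275
```

View pics/t8c.png

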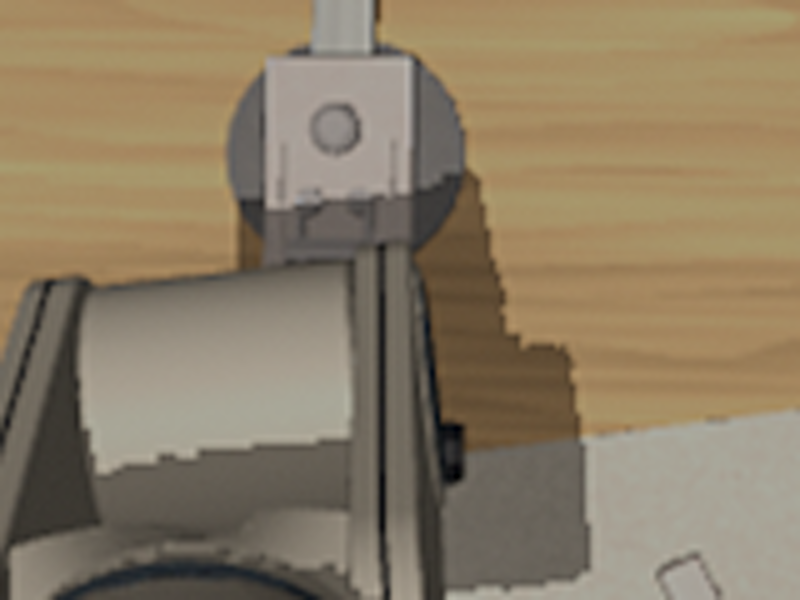

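View pics/s8c.png

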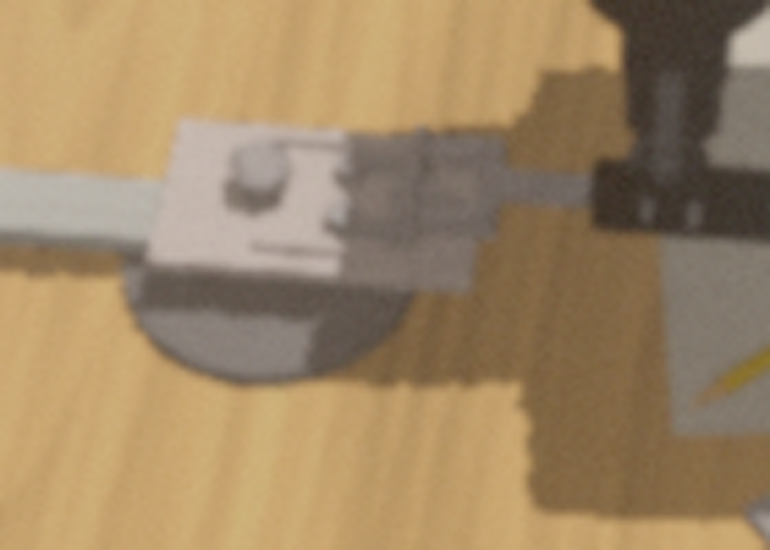

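The prongs straddle the tail, touch the heel, and have already moved the clip a few mm. I keep pushing.

>>> step_arm(commands=[[[0, 0, 4], 0], [[0, 0, 4], 0], [[0, 0, 4], 0], [[0, 0, 4], 0], [[0, 0, 4], 0], [[0, 0, 4], 0], [[0, 0, 2], 0]])

```text
t: 12.25
position: [0.515, 0.0758, 0.0466]
ee_rot: [-170.2, 90.0, -169.1]
force: [-1.5, -1.1, -0.5]
width: 0.21
```

>>> step_arm(commands=[[[0, 0, 2], 0], [[0, 0, 2], 0]])

```text
t: 12.5
position: [0.5159, 0.0756, 0.0459]
ee_rot: [-175.1, 89.7, -174.0]
force: [-9.0, -0.6, 2.2]
width: 0.211
```

>>> step_arm(commands=[[[0, 0, 2], 0], [[0, 0, 2], 0]])

```text
t: 12.75
position: [0.5196, 0.0757, 0.0459]
ee_rot: [-175.3, 89.6, -174.2]
force: [-7.8, -0.9, 1.1]
width: 0.209
```

>>> step_arm(commands=[[[0, 0, 2], 0], [[0, 0, 1], 0]])

```text
t: 13.0
position: [0.5261, 0.076, 0.0466]
ee_rot: [5.6, 90.0, 6.7]
force: [-0.5, -0.4, -1.6]
width: 0.209
```

The force peaked at about 9 N and then dropped, so the snap has happened. I push the rest slowly until it stops.

>>> step_arm(commands=[[[0, 0, 1.5], 0], [[0, 0, 1], 0]])

```text
t: 13.25
position: [0.529, 0.0762, 0.0468]
ee_rot: [4.9, 89.9, 6.0]
force: [-0.7, 0.3, -1.9]
width: 0.207
```

>>> step_arm(commands=[[[0, 0, 1], 0], [[0, 0, 1], 0]])

```text
t: 13.5
position: [0.5305, 0.0762, 0.0466]
ee_rot: [3.2, 90.0, 4.3]
force: [-0.3, -0.2, -0.1]
width: 0.205
```

```bash
python3 - <<'E'
from h import *
print(toolT()[:3],arm.sense()['force'],arm.sense()['t'])
t=get_image("top");g=t["pixels"][:,:,::-1];cv2.imwrite('pics/t9c.png',cv2.resize(g[145:265,190:350],None,fx=5,fy=5,interpolation=cv2.INTER_CUBIC))
s=get_image("side");g=s["pixels"][:,:,::-1];cv2.imwrite('pics/s9c.png',cv2.resize(g[210:310,170:310],None,fx=5.5,fy=5.5,interpolation=cv2.INTER_CUBIC))
E
```

```text
[[ 1.05062713e-04 -1.92684579e-02  9.99814341e-01  5.30495576e-01]
 [ 7.87608465e-06  9.99814346e-01  1.92684572e-02  7.61588552e-02]
 [-9.99999994e-01  5.85022600e-06  1.05194967e-04  4.66307756e-02]] [-0.25198418 -0.16893017 -0.089404  ] 13.5
```

View pics/s9c.png

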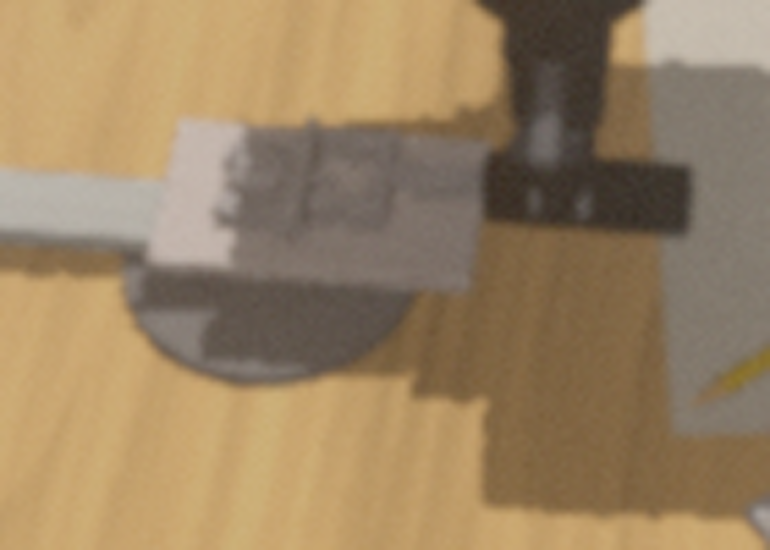

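>>> step_arm(commands=[[[0, 0, 1], 0], [[0, 0, 1], 0]])

```text
t: 13.85
position: [0.5322, 0.0761, 0.0466]
ee_rot: [-175.0, 90.0, -173.9]
force: [-1.9, 1.2, -0.0]
width: 0.209
```

>>> step_arm(commands=[[[0, 0, 1], 0], [[0, 0, 0.5], 0]])

```text
t: 14.1
position: [0.5322, 0.076, 0.0462]
ee_rot: [-175.4, 89.8, -174.3]
force: [-5.9, -0.6, 1.2]
width: 0.206
```

>>> step_arm(commands=[[[0, 0, 1], 0], [[0, 0, 0], 0]])

```text
t: 14.35
position: [0.5322, 0.076, 0.0459]
ee_rot: [-175.6, 89.7, -174.5]
force: [-7.2, -1.1, 1.7]
width: 0.211
```

```bash
python3 - <<'E'
from h import *
s=get_image("side");g=s["pixels"][:,:,::-1];g=(np.clip((g/255.)**.55,0,1)*255).astype('uint8');cv2.imwrite('pics/s10c.png',cv2.resize(g[220:290,180:280],None,fx=7.5,fy=7.5,interpolation=cv2.INTER_CUBIC))
E
```

```text
(no output)
```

View pics/s10c.png

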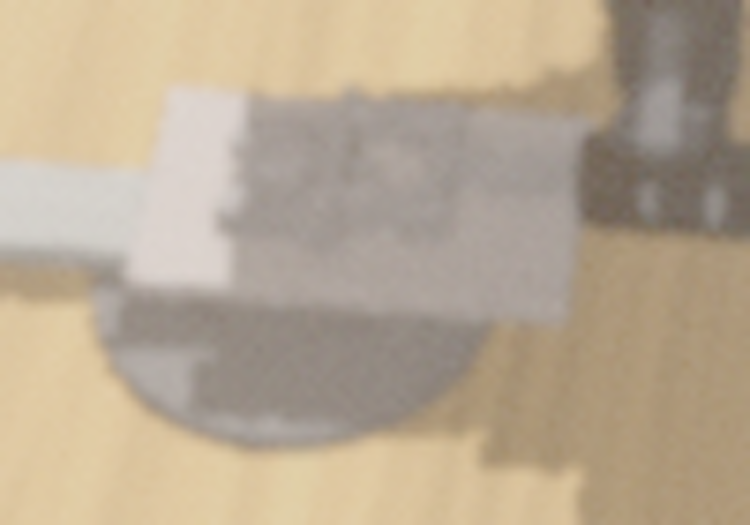

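It is at a hard stop, with force rising to 7 N and no further travel, at tip x of about 627. I back off and check the clip.

>>> step_arm(commands=[[[0, 0, -5], 0], [[0, 0, -15], 0], [[0, 0, -25], 0], [[0, 0, -30], 0], [[0, 0, -25], 0], [[-30, 0, 0], 0], [[-30, 40, 0], 0], [[0, 40, 0], 0], [[0, 20, 0], 0], [[0, 0, 0], 0]])

```text
t: 15.65
position: [0.4326, 0.1752, 0.1069]
ee_rot: [18.0, 89.9, 19.2]
force: [0.3, 0.4, -1.1]
width: 0.207
```

```bash
python3 - <<'E'
from h import *
print(arm.sense()['position'],arm.sense()['force'])
t=get_image("top");g=t["pixels"][:,:,::-1];cv2.imwrite('pics/t11c.png',cv2.resize(g[150:220,210:310],None,fx=7.5,fy=7.5,interpolation=cv2.INTER_CUBIC))
s=get_image("side");g=s["pixels"][:,:,::-1];cv2.imwrite('pics/s11c.png',cv2.resize(g[210:310,170:310],None,fx=5.5,fy=5.5,interpolation=cv2.INTER_CUBIC))
E
```

```text
[0.43264914 0.17524681 0.10686377] [ 0.3195046   0.35016481 -1.05306759]
```

View pics/t11c.png

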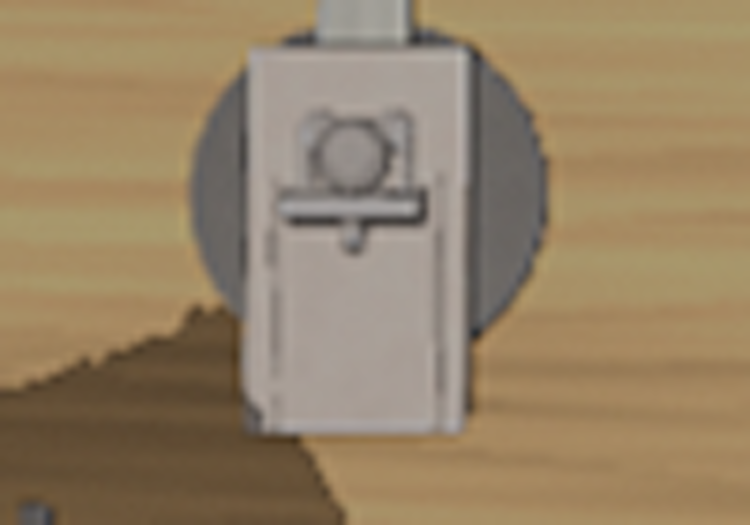

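View pics/s11c.png

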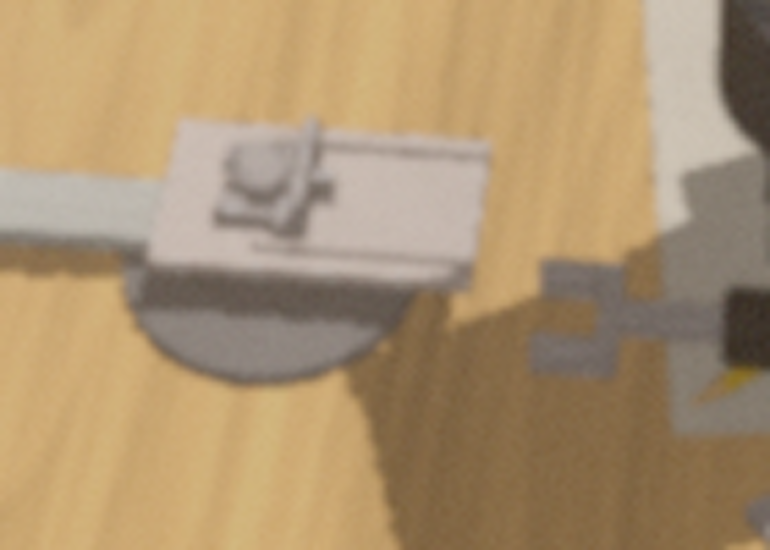

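The clip now surrounds the post, with the heel square behind it. I check the tail-to-post distance numerically and work out the laying move.

```bash
python3 - <<'E'
from h import *
t=get_image("top");c=lambda u,v:(210+u/7.5-.43,150+v/7.5-.43)
a=onz(t,c(352,251),.061);b=onz(t,c(353,154),.068);print(a,b,(b-a)*1e3,onz(t,c(278,205),.069),onz(t,c(425,207),.069))
plan((.4745,.290,.0),75)
E
```

```text
[0.61786837 0.07783635 0.061     ] [0.6472539  0.07779413 0.068     ] [29.385528   -0.04222761  7.        ] [0.63041996 0.10056787 0.069     ] [0.63059113 0.05472686 0.069     ]
shift [106.5 115.6  44.3] turn 0.281 axes
 [[-0.    -0.019  1.   ]
 [-0.     1.     0.019]
 [-1.    -0.    -0.   ]]
```

Tail end to post axis is 29.4 mm against 29 expected, so the clip is home. I return the fork to its original clear spot.

>>> step_arm(commands=[[[0, 30, 11], 0], [[0, 30, 11], 0], [[0, 30, 11], 0], [[0, 26, 11], 0], [[0, 0, 0], 0.14], [[0, 0, 0], 0.14], [[30, 0, 0], 0], [[30, 0, 0], 0], [[20, 0, 0], 0], [[12, 0, 0], 0], [[6, 0, 0], 0], [[2, 0, 0], 0], [[0, 0, 0], 0], [[0, 0, 0], 0]])

```text
t: 17.55
position: [0.4751, 0.2914, 0.0072]
ee_rot: [45.3, 89.9, 30.4]
force: [-0.3, -0.4, -0.9]
width: 0.208
```

>>> step_arm(commands=[[[1, 0, 0], 0], [[1, 0, 0], 0], [[1, 0, 0], 0], [[0, 0, 0], 0]])

```text
t: 18.05
position: [0.4746, 0.2911, 0.0035]
ee_rot: [-127.7, 90.0, -142.7]
force: [0.5, -0.1, -1.5]
width: 0.202
```

>>> step_arm(commands=[[[1, 0, 0], 0], [[1, 0, 0], 0], [[0, 0, 0], 0]])

```text
t: 18.42
position: [0.4746, 0.291, 0.0015]
ee_rot: [-132.9, 90.0, -147.8]
force: [0.3, -0.5, -1.0]
width: 0.21
```

>>> step_arm(commands=[[[1, 0, 0], 0], [[0.5, 0, 0], 0], [[0, 0, 0], 0]])

```text
t: 18.8
position: [0.4747, 0.2911, 0.0001]
ee_rot: [-130.0, 90.0, -145.0]
force: [-0.3, 0.8, -0.8]
width: 0.205
```

>>> step_arm(commands=[[[0.5, 0, 0], 0], [[0.5, 0, 0], 0], [[0, 0, 0], 0]])

```text
t: 19.18
position: [0.4747, 0.2911, -0.0009]
ee_rot: [-137.4, 90.0, -152.3]
force: [0.4, -0.5, -1.5]
width: 0.209
```

```bash
python3 - <<'E'
from h import *
print(arm.sense()['force'])
s=get_image("side");g=s["pixels"][:,:,::-1];g=(np.clip((g/255.)**.55,0,1)*255).astype('uint8');cv2.imwrite('pics/s12c.png',cv2.resize(g[300:380,220:330],None,fx=7,fy=7,interpolation=cv2.INTER_CUBIC))
E
```

```text
[ 0.36269962 -0.47359778 -1.5175517 ]
```

View pics/s12c.png

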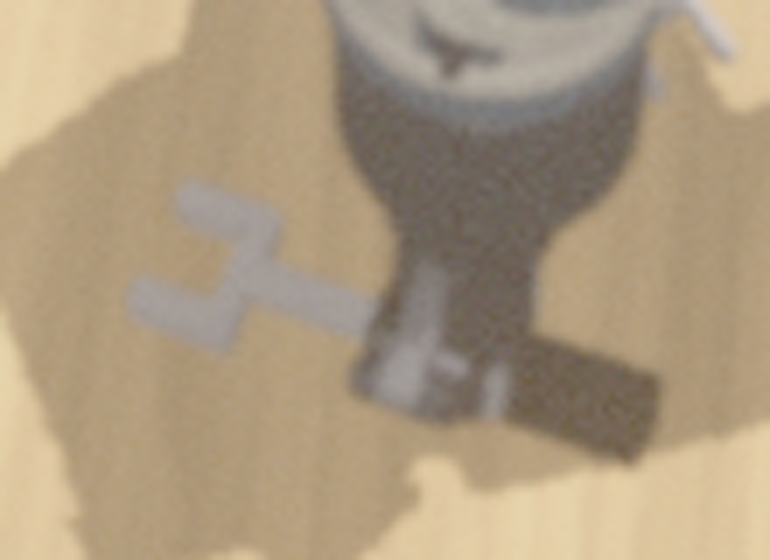

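It sits almost exactly at the rest pose, but the force still shows the fork hanging. I keep going until I feel contact.

>>> step_arm(commands=[[[0.5, 0, 0], 0], [[0, 0, 0], 0]])

```text
t: 19.48
position: [0.4747, 0.2911, -0.001]
ee_rot: [76.1, 90.0, 61.2]
force: [-1.5, -0.9, 4.0]
width: 0.208
```

>>> step_arm(commands=[[[0.5, 0, 0], 0], [[0, 0, 0], 0]])

```text
t: 19.73
position: [0.4748, 0.2911, -0.0011]
ee_rot: [47.1, 90.0, 32.1]
force: [-3.0, -0.7, 10.3]
width: 0.21
```

>>> step_arm(commands=[[[0.5, 0, 0], 0], [[0, 0, 0], 0]])

```text
t: 19.98
position: [0.4748, 0.2911, -0.0011]
ee_rot: [41.0, 90.0, 26.1]
force: [-4.6, -2.6, 16.0]
width: 0.207
```

Contact is firm. I relax about 1 mm, then release.

>>> step_arm(commands=[[[-0.6, 0, 0], 0], [[-0.5, 0, 0], 0], [[0, 0, 0], 0]])

```text
t: 20.35
position: [0.4748, 0.2911, -0.001]
ee_rot: [64.5, 90.0, 49.5]
force: [-1.6, -0.9, 6.4]
width: 0.209
```

>>> step_arm(commands=[[[0, 0, 0], 0], [[0, 0, 0], 0], [[0, 0, 0], 0], [[0, 0, 0], 0], [[0, 0, 0], 0]], fingers=0.55)

```text
t: 20.98
position: [0.4747, 0.2911, -0.0013]
ee_rot: [-119.2, 90.0, -134.2]
force: [-0.5, -0.5, 0.4]
width: 0.547
```

>>> step_arm(commands=[[[-5, 0, 0], 0], [[-15, 0, 0], 0], [[-30, 0, 0], 0], [[-40, 0, 0], 0], [[-40, 0, 0], 0], [[-30, 0, -30], 0], [[0, 0, -40], 0], [[0, 0, 0], 0], [[0, 0, 0], 0]])

```text
t: 22.1
position: [0.4076, 0.3094, 0.1596]
ee_rot: [44.3, 89.9, 29.3]
force: [0.2, 0.7, 0.3]
width: 0.551
```

```bash
python3 - <<'E'
from h import *
print(arm.sense()['force'],arm.sense()['position'],arm.sense()['t'])
for n in("top","side"):
  i=get_image(n);cv2.imwrite(f'pics/{n}13.png',i["pixels"][:,:,::-1])
g=cv2.imread('pics/top13.png');cv2.imwrite('pics/t13c.png',cv2.resize(g[145:265,140:300],None,fx=5,fy=5,interpolation=cv2.INTER_CUBIC))
E
```

```text
[0.18244832 0.73696437 0.31423809] [0.40764687 0.30941622 0.15956692] 22.1
```

View pics/side13.png

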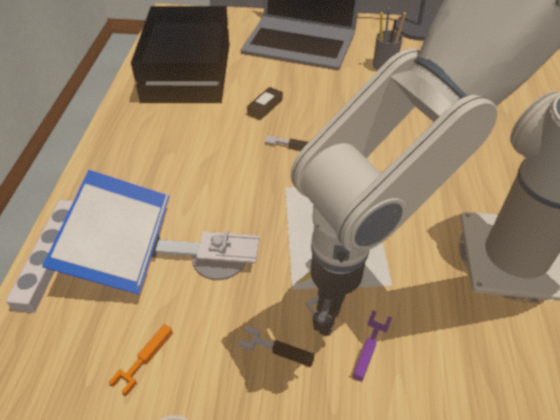

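View pics/t13c.png

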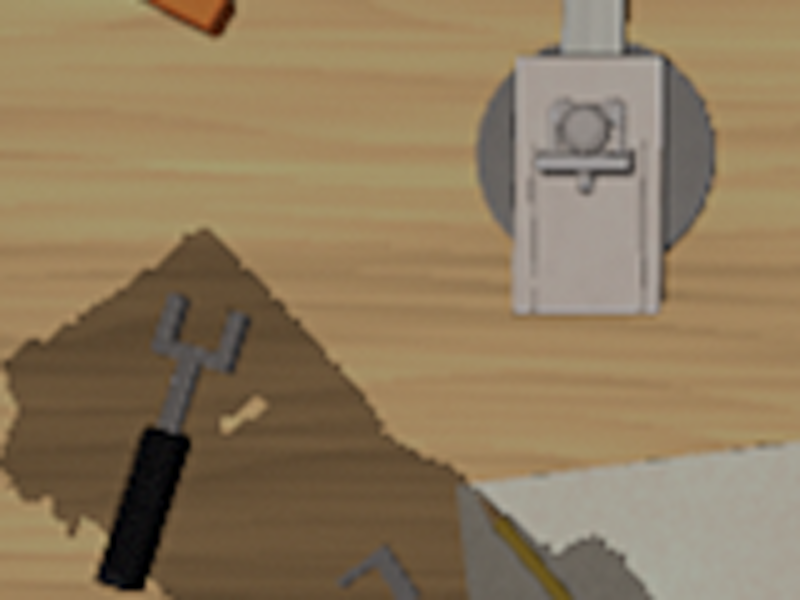

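The fork lies flat and free at its original spot, the clip is home around the post, and the gripper is clear. I'm handing in.

```bash
python3 -c "
from cell import arm
print(arm.job_done())"
```

```text
the job is handed in; nothing more can be done
None
```

The clip is home in the post's groove and the fork is back on the desk at its original spot. I handed the job in at about 22 s of the 51 s allowed.

I gripped the black two-pronged fork, set its prongs either side of the clip's tail, and pushed. The force peaked at about 9 N, dropped as the jaws snapped, then rose again at a hard stop. I then laid the fork down and opened the gripper with the fork on the desk.

**Last checks**
- **Clip:** the tail end measured 29.4 mm from the post axis, against 29 expected. The top view shows the jaws around the post.
- **Fork:** it lies flat and free, and the gripper is about 16 cm up, touching nothing.

**What went wrong or disagreed**
- **First grasp:** the fingers closed above the handle because the fingertips stood well above where the stated TCP offset put them. I checked the height in the images, lowered further and gripped again.
- **Triangulated heights:** the top and side cameras together read about 4–9 mm low, so I corrected for that.
- **Laying down:** contact with the desk reached about 16 N. I eased it to about 6 N before letting go.

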